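# Sort burner parts into their sample trays

## Robot

A 6-joint arm with a two-finger parallel gripper is mounted at the origin on a cart in front of the work surface, level with it; the furniture and walls round the work are solid. World frame = base frame: x ahead of the robot, y to its left, z up, the work surface at z = 0. Lengths are in m, angles in rad, forces in N, time in s.
With the tool pointing down it reaches from about 0.375 to 0.975 m from the base axis. Payload 3.8 kg.
Tool frame: the origin (TCP) lies between the finger pads; the fingertips stand 17 mm ahead of it and the grasp point (between the pads) lies 2 mm behind it; z points along the fingers, y is the line along which they close (so a half turn about z gives the same grasp; the last joint's range is limited). The gripper opens to 85 mm and grips with 20 to 120 N. Pads are 22 mm wide; open, the fingers measure 114 mm over their backs; the gripper's body (76 mm by 85 mm) begins 54 mm behind the grasp point. The pads swing forward as they close: fully open they stand 13 mm farther back than shut.
Start: joints at [-0.037, 0.264, 1.604, -0, 1.274, -0.037], TCP at [0.675, -0, 0.248] pointing down, gripper open.
Joint ranges: [-2.63, 2.63], [-0.94, 2.18], [0.31, 2.57], [-1.31, 4.45], [0, 2.66], [-2.55, 2.55]. Speed limits (rad/s): [2.57, 2.57, 3.14, 3.14, 3.14, 3.14].

## Interface

Orientations are given as a rotation vector (axis times angle).
In Python, from workcell import bot gives the robot as it stands.
- The arm moves only by the tool play_rows, never from a script. Its argument "steps" is one flat list of numbers, 4 for each row, row after row: the shift along the tool's x, y, z in m, then the turn about the tool's z in rad. A call has 1 to 10 rows; each row is the pose to reach, as a shift and turn from the pose commanded when the call began, along the tool's axes at that moment; what a row does not reach only later rows make up. A row lasts 1/8 s, in which the tool goes at most 62.5 mm and 10.7 degrees, less where a joint would pass 70% of its speed; a pose out of reach is approached as far as the arm can. A call with a gripper value outside its range is refused whole. "jaw" is the closure in counts, from 0 (fully open) to 255 (shut), set as the call begins (left out, the last holds). The fingers move at their own pace and stop on an object; "grip_force" is the grip in N (left out, the last holds). Time passes only in rows, so rows that repeat a pose let the fingers close. It gives the time, the measured TCP pose, the force, the opening and the grip force at its end, in the units of the state.
- bot.read_state(): the state, without advancing time (a new reading comes with each control period).
- bot.read_camera(name): name is "scene" or "side" or "wrist"; returns a dict with "pixels" (420x560x3 uint8, blue, green, red), "mtx" (3x3 intrinsics, pixels), "R" (3x3) and "t" (3): a world point X has camera coordinates R X + t. Camera axes: x right, y down, z forward; pixel columns grow to the right and rows downward; lengths in m; the calibration is good to about 2 mm. A picture is of the moment at which its call begins. There is no depth.
- bot.finish_job(): hands the job in; it is judged then, once.
The state is a dict: "time": time; "q": joint angles; "joint_vel": joint speeds; "joint_torque": joint torques, N m; "tool_pos": TCP position; "tcp_rot": TCP orientation; "wrist_force": force on the tool from outside, world axes, zero at the start; "torque": the same for the moment, N m; "width": opening from 0.0 (shut) to 1.0 (fully open); "grip_force": force on a finger pad.
Only numpy, scipy, OpenCV 4.12 (cv2) and the standard library are available. Lean on these libraries where they do the work, as an engineer would, in place of code of your own. Each camera call takes 0.05 s, during which the arm holds its last target. There are 200 camera calls.

## Task

Sort the five loose burner parts on the bench (two brass nozzles, two black rubber stoppers, one steel cap screw) into the three low trays: each part goes into the tray that has a sample of its own kind fixed on the step at its far end. Stand every part upright on the bare floor of its tray, as upright as it stood on the bench, and leave the white crucible where it stands.

Things in the scene. Friction and masses are not known exactly. Their poses are not given: they have to be found in the camera images.
- nozzle_a: One of two brass burner nozzles, a hexagonal foot 18 x 15 mm, then a round body that tapers to a thin tip, 40 mm tall, about 30 g. It stands upright and loose on the bench at the start; origin at the centre of its underside, z up its axis; its yaw is of no account. Grip it across the lower 25 mm, below the taper.
- nozzle_b: One of two brass burner nozzles, a hexagonal foot 18 x 15 mm, then a round body that tapers to a thin tip, 40 mm tall, about 30 g. It stands upright and loose on the bench at the start; origin at the centre of its underside, z up its axis; its yaw is of no account. Grip it across the lower 25 mm, below the taper.
- stopper_a: One of two black rubber stoppers, a plain round plug slightly wider at the top, 29 mm across at most and 28 mm tall, about 20 g. It stands upright and loose on the bench at the start; origin at the centre of its underside, z up its axis; its yaw is of no account. 
- stopper_b: One of two black rubber stoppers, a plain round plug slightly wider at the top, 29 mm across at most and 28 mm tall, about 20 g. It stands upright and loose on the bench at the start; origin at the centre of its underside, z up its axis; its yaw is of no account. 
- cap_screw: The one loose steel socket cap screw: it stands on its round head (19 mm across, 12 mm high), threaded shank (12 mm across) upward, 52 mm tall in all, about 25 g. It stands upright and loose on the bench at the start; origin at the centre of its underside, z up its axis; its yaw is of no account. 
- tray_nozzle: Fixed low steel tray for nozzles (sample: brass nozzle, 40 mm). 180 mm long (x) by 108 wide (y), rim 9 high, walls 4, floor 3 above the bench. Origin: centre of underside. Its +x points away from the robot (yaw within 0.3 rad). There a step spans x = +52 to +84 mm, top 9 above the bench, the sample fixed upright on it at x = +68, y = 0. Free floor for parts: x = -86 to +52, y = -50 to +50 mm.
- tray_stopper: Fixed low steel tray for stoppers (sample: black stopper, 28 mm). 180 mm long (x) by 108 wide (y), rim 9 high, walls 4, floor 3 above the bench. Origin: centre of underside. Its +x points away from the robot (yaw within 0.3 rad). There a step spans x = +52 to +84 mm, top 9 above the bench, the sample fixed upright on it at x = +68, y = 0. Free floor for parts: x = -86 to +52, y = -50 to +50 mm.
- tray_screw: Fixed low steel tray for cap screws (sample: cap screw, 52 mm). 180 mm long (x) by 108 wide (y), rim 9 high, walls 4, floor 3 above the bench. Origin: centre of underside. Its +x points away from the robot (yaw within 0.3 rad). There a step spans x = +52 to +84 mm, top 9 above the bench, the sample fixed upright on it at x = +68, y = 0. Free floor for parts: x = -86 to +52, y = -50 to +50 mm.
- crucible: A small white open crucible, a cup 50 mm across and 42 mm tall, about 150 g, standing loose on the bench at the front left, near the parts but not one of them; to be left where it stands. Origin at the centre of its underside, z up.
- clamp_block_rear: A fixed clamp block of the bench amid the parts, a white base with a dark body and a long bar on top: within 80 mm of its origin in world x and 60 mm in world y, 114 mm tall; its bar reaches towards the middle tray; keep the gripper clear. Origin at the centre of its underside. A like block and, before it, a brown card on edge 87 mm tall stand farther off, between the far ends of the left and middle trays.
Not all that is in view belongs to the job. Leave any brown look-alike of the stopper_a alone.

How it is judged:
By the outcome, as a careful person would: the job done as asked, in the order asked, and still so for the second after the job is handed in, with the robot touching nothing.
It also fails if it takes over 120 s, if anything falls off the work surface, if the arm or the gripper's body presses on something with over 40 N, if the wrist force passes 120 N, or if a joint passes its speed limit or range.

## Working session

There is one attempt and no reset: what is moved stays moved. The work goes in short steps, Python scripts to look and compute and a tool call to move; the robot and the scene stay as the last step left them, time stands still between calls to the robot, and variables do not carry over. Pictures are saved under pics/ and viewed, at most 14 in all, crops included, and the job is handed in when it is done.

Besides the shell and the picture viewer there is one more tool, called after "Emit:" in YAML: its name, and indented under it one key for each argument. play_rows: Moves the arm, as the interface text tells. Its arguments: {"type":"object","properties":{"steps":{"type":"array"},"jaw":{"type":"number"},"grip_force":{"type":"number"}},"required":["steps"]}

```bash
mkdir -p pics; cat > h.py <<'E'
import numpy as np, cv2
from workcell import bot
def cam(n,f=None):
    c=bot.read_camera(n)
    if f: cv2.imwrite('pics/'+f,c['pixels'])
    return c
def ray(c,u,v,z):
    d=c['R'].T@np.linalg.inv(c['mtx'])@np.array([u,v,1.]); o=-c['R'].T@c['t']
    return o+d*(z-o[2])/d[2]
def proj(c,X):
    p=c['mtx']@(c['R']@np.array(X,float)+c['t']); return p[:2]/p[2]
E
python3 - <<'E'
from h import *
a=[cam(n,n+'0.png') for n in('scene','side','wrist')]
for c in a: print((-c['R'].T@c['t']).round(3))
cv2.imwrite('pics/s2.png',cv2.resize(a[0]['pixels'],(800,600),interpolation=cv2.INTER_CUBIC))
print(bot.read_state())
E
```

```text
[-0.099 -0.567  0.59 ]
[0.256 0.798 0.443]
[0.675 0.084 0.374]
{'time': 0.15, 'q': array([-3.69061123e-02,  2.64622735e-01,  1.60508752e+00, -5.51246556e-06,
        1.27368388e+00, -3.68715129e-02]), 'joint_vel': array([-4.27775754e-05, -1.99743506e-03, -2.03390763e-03,  3.33954762e-04,
       -3.22666983e-04,  6.01458400e-04]), 'joint_torque': array([-4.44535381e-04, -5.15905774e+01, -3.67958951e+01, -2.06692371e-04,
        8.09489022e-03,  2.50629785e-05]), 'tool_pos': array([6.74455749e-01, 1.23759757e-05, 2.47204560e-01]), 'tcp_rot': array([-2.22054685e+00, -2.22047362e+00,  1.93104270e-03]), 'wrist_force': array([-0.51706671, -0.48478263,  0.32120968]), 'torque': array([-0.00329005,  0.01628992,  0.02335901]), 'grip_force': 0.0, 'width': 1.002139933765239}
```

View pics/s2.png

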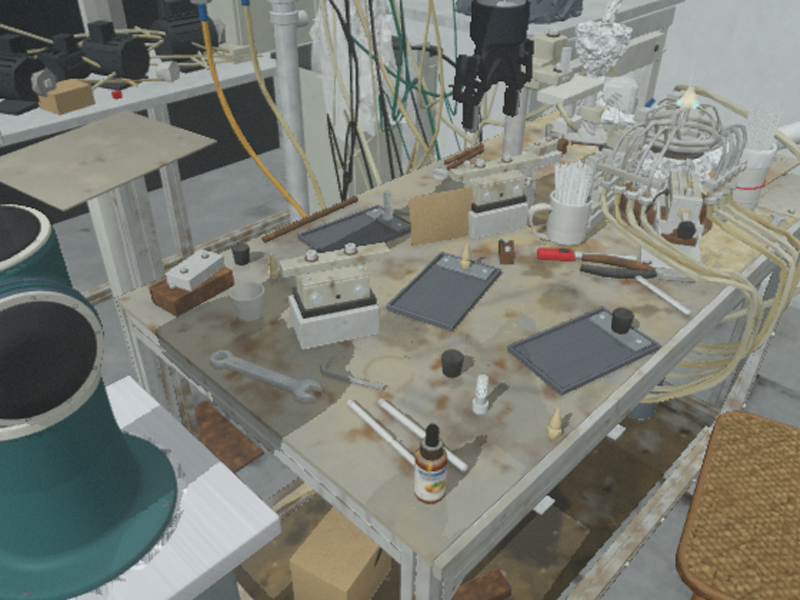

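View pics/side0.png

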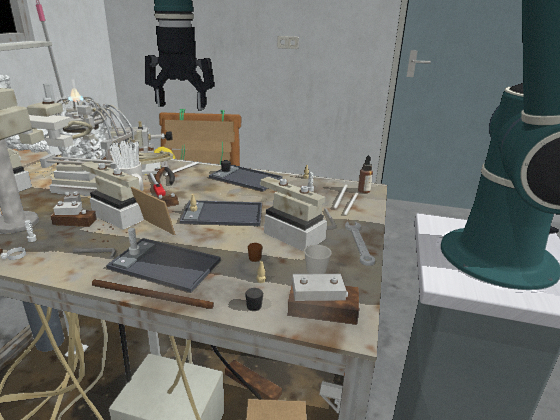

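View pics/wrist0.png

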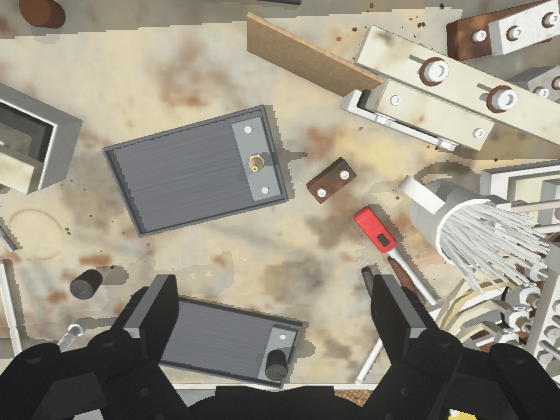

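The scene picture (800x600) shows a black stopper (452,363), the cap screw (481,395) and a nozzle (555,423) on the right. On the left are a black stopper (241,254), a nozzle (272,265) and the crucible (248,300). The trays from left to right are screw, nozzle and stopper. The side picture shows the left nozzle (262,272), the black stopper (254,298) and the brown look-alike (255,252), which I will leave alone.

```bash
python3 - <<'E'
from h import *
s=cam('scene');d=cam('side');w=cam('wrist')
k=.7
def P(n,c,u,v,z): print(n,ray(c,u,v,z).round(3))
P('stR scene',s,452*k,363*k,.014);P('screw scene mid',s,481*k,395*k,.026);P('nozR foot',s,555*k,432*k,.006)
P('stL scene',s,241*k,254*k,.014);P('nozL foot scene',s,272*k,272*k,.01);P('cruc',s,248*k,300*k,.021)
P('stL side',d,254,298,.014);P('nozL side',d,261,278,.01);P('brown side',d,255,252,.014);P('cruc side',d,318,262,.021)
P('stR wrist top',w,92,278,.028);P('stR mid',w,86,284,.014)
for u,v in[(105,150),(268,106),(288,200),(141,236)]:P('trayN wrist',w,u,v,.009)
P('sampN',w,257,162,.04)
P('sampS scene',s,621*k,330*k,.009);P('sampS wrist top',w,277,357,.037)
for u,v in[(508,350),(597,308),(660,348),(562,392)]:P('trayS scene',s,u*k,v*k,.009)
for u,v in[(107,265),(143,238),(220,262),(186,286)]:P('trayC side',d,u,v,.009)
P('sampC side base',d,132,255,.009)
P('clampR?',s,336*k,340*k,0)
a=cv2.resize(s['pixels'][150:330,90:430],(800,424),interpolation=cv2.INTER_CUBIC)
cv2.imwrite('pics/c1.png',a)
b=cv2.resize(d['pixels'][170:320,90:390],(800,400),interpolation=cv2.INTER_CUBIC)
cv2.imwrite('pics/c2.png',b)
E
```

```text
stR scene [ 0.452 -0.135  0.014]
screw scene mid [ 0.419 -0.208  0.026]
nozR foot [ 0.448 -0.297  0.006]
stL scene [0.421 0.292 0.014]
nozL foot scene [0.426 0.217 0.01 ]
cruc [0.345 0.165 0.021]
stL side [0.419 0.283 0.014]
nozL side [0.425 0.222 0.01 ]
brown side [0.459 0.15  0.014]
cruc side [0.335 0.158 0.021]
stR wrist top [ 0.463 -0.123  0.028]
stR mid [ 0.446 -0.14   0.014]
trayN wrist [0.493 0.022 0.009]
trayN wrist [0.668 0.067 0.009]
trayN wrist [ 0.69  -0.034  0.009]
trayN wrist [ 0.519 -0.078  0.009]
sampN [0.658 0.016 0.04 ]
sampS scene [ 0.679 -0.253  0.009]
sampS wrist top [ 0.678 -0.229  0.037]
trayS scene [ 0.53  -0.167  0.009]
trayS scene [ 0.702 -0.201  0.009]
trayS scene [ 0.679 -0.311  0.009]
trayS scene [ 0.51  -0.266  0.009]
trayC side [0.707 0.266 0.009]
trayC side [0.696 0.161 0.009]
trayC side [0.513 0.195 0.009]
trayC side [0.541 0.281 0.009]
sampC side base [0.682 0.223 0.009]
clampR? [0.389 0.023 0.   ]
```

View pics/c2.png

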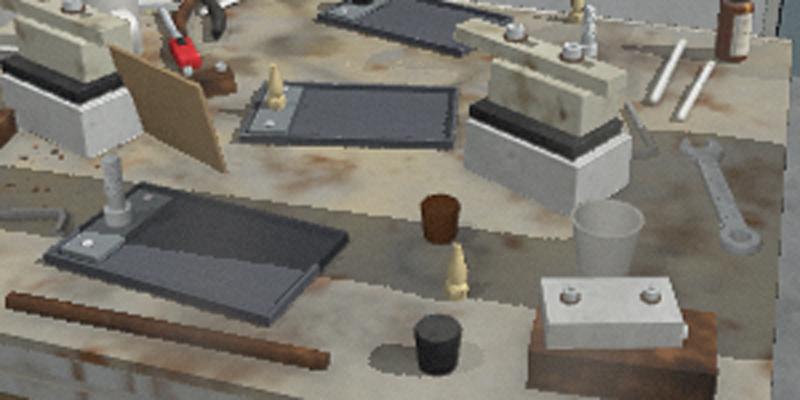

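View pics/c1.png

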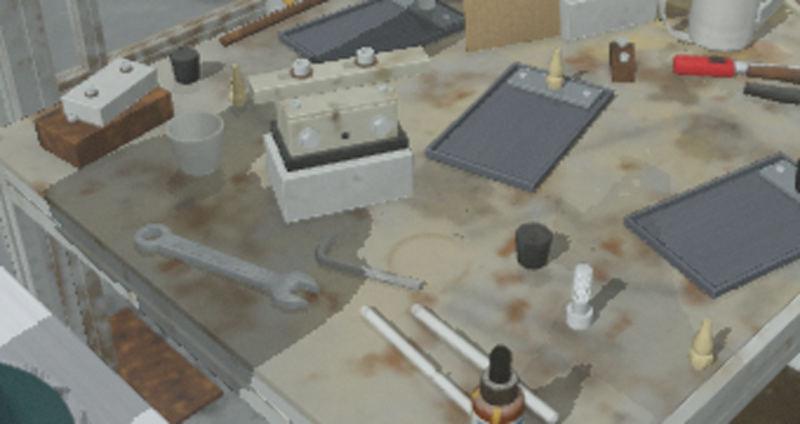

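Both crops agree with the ray casts. The black stopper, nozzle and brown look-alike on the left are at about (0.42,0.287), (0.425,0.22) and (0.459,0.15). The brown one at side crop (440,218) is not a black stopper, so it stays. I'll start by moving the wrist camera over the right-hand group.

Emit:
play_rows:
  steps: [-0.29, -0.235, 0, 0, -0.29, -0.235, 0, 0, -0.29, -0.235, 0, 0, -0.29, -0.235, 0, 0, -0.29, -0.235, 0, 0, -0.29, -0.235, 0, 0, -0.29, -0.235, 0, 0, -0.29, -0.235, 0, 0, -0.29, -0.235, 0, 0, -0.29, -0.235, 0, 0]
  grip_force: 35
  jaw: 90

```text
time: 1.55
tool_pos: [0.4409, -0.2889, 0.2482]
tcp_rot: [-2.219, -2.224, -0.0]
wrist_force: [-1.0, -0.2, -0.1]
width: 0.649
grip_force: 0.0
```

```bash
python3 - <<'E'
from h import *
w=cam('wrist','w1.png')
s=cam('scene')
print(bot.read_state()['tool_pos'],bot.read_state()['tcp_rot'],(-w['R'].T@w['t']).round(3))
for n,p in dict(barL=(250,90),barR=(428,58)).items():
    print(n,ray(s,90+p[0]*.425,150+p[1]*.425,.105).round(3))
for p in [(285,220),(412,195)]: print('base',ray(s,90+p[0]*.425,150+p[1]*.425,0).round(3))
for n,p in dict(stR=(.45,-.137,.028),screw=(.419,-.208,.052),noz=(.448,-.297,.04)).items(): print(n,proj(w,p).round())
E
```

```text
[ 0.44067076 -0.28912733  0.24817358] [-2.21910814e+00 -2.22347951e+00 -2.49263535e-05] [ 0.441 -0.205  0.375]
barL [0.353 0.087 0.105]
barR [0.491 0.021 0.105]
base [0.344 0.044 0.   ]
base [ 0.443 -0.007  0.   ]
stR [284.   9.]
screw [250.  93.]
noz [281. 185.]
```

View pics/w1.png

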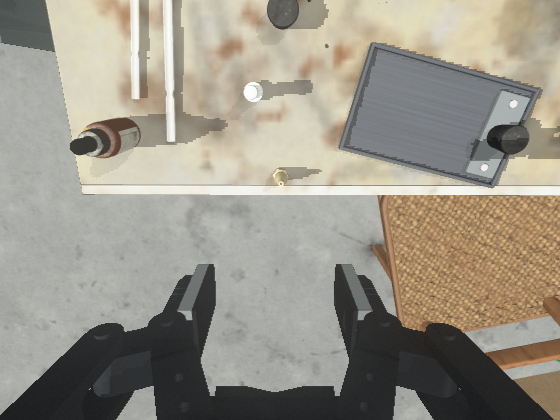

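The wrist picture shows the stopper (283,11), the screw (253,92), the nozzle (281,177) near the bench edge, and the stopper tray with corners (372,43), (542,90), (493,187) and (340,148).

```bash
cat >> h.py <<'E'
def blob(c,mask,roi):
    x0,y0,x1,y1=roi; m=np.zeros_like(mask); m[y0:y1,x0:x1]=mask[y0:y1,x0:x1]
    n,l,st,ce=cv2.connectedComponentsWithStats(m.astype(np.uint8))
    i=1+st[1:,4].argmax(); return ce[i],st[i]
def steps(x,y,z,yaw=None):
    """shift in tool axes from present pose to world x,y,z; yaw=world turn (ccw) from start pose"""
    s=bot.read_state(); R=cv2.Rodrigues(np.array(s['tcp_rot']))[0]
    d=R.T@(np.array([x,y,z])-s['tool_pos'])
    cur=np.arctan2(R[1,1],R[0,1])
    print('shift',d.round(4),'turn',None if yaw is None else -(yaw-cur))
E
python3 - <<'E'
from h import *
w=cam('wrist');p=w['pixels'];h=cv2.cvtColor(p,cv2.COLOR_BGR2HSV)
dark=h[...,2]<60
print(blob(w,dark,(255,0,310,40)))
br=(h[...,2]>190)&(h[...,1]<25); print(blob(w,br,(235,75,275,110)))
ye=(h[...,1]>90)&(h[...,0]<35); print(blob(w,ye,(265,160,300,184)))
for n,u,v,z in [('st',283,11,.02),('screw',253,92,.04),('noz',281,176,.015)]: print(n,ray(w,u,v,z).round(4))
for u,v in[(372,43),(542,90),(493,187),(340,148)]: print(ray(w,u,v,.009).round(3))
steps(.448,-.297,.1)
E
```

```text
(array([281.5,  28. ]), array([281,  28,   2,   1,   2], dtype=int32))
(array([253.34055728,  92.01547988]), array([244,  82,  19,  23, 323], dtype=int32))Traceback (most recent call last):
  File "<stdin>", line 6, in <module>
  File "h.py", line 15, in blob
    i=1+st[1:,4].argmax(); return ce[i],st[i]
        ~~~~~~~~~~~~~~~^^
ValueError: attempt to get argmax of an empty sequence
```

```bash
python3 - <<'E'
from h import *
w=cam('wrist');p=w['pixels']
for n,u,v,z in [('st',283,11,.02),('screw',253,92,.045),('noz',281,177,.015)]: print(n,ray(w,u,v,z).round(4))
for u,v in[(372,43),(542,90),(493,187),(340,148)]: print(ray(w,u,v,.009).round(3))
steps(.445,-.294,.1)
h=cv2.cvtColor(p,cv2.COLOR_BGR2HSV)
cv2.imwrite('pics/w2.png',np.hstack([cv2.resize(p[150:200,255:320],(390,300),interpolation=cv2.INTER_CUBIC),cv2.resize(p[0:50,250:315],(390,300),interpolation=cv2.INTER_CUBIC)]))
E
```

```text
st [ 0.4487 -0.1376  0.02  ]
screw [ 0.4213 -0.2079  0.045 ]
noz [ 0.4481 -0.2955  0.015 ]
[ 0.536 -0.163  0.009]
[ 0.712 -0.206  0.009]
[ 0.684 -0.308  0.009]
[ 0.511 -0.265  0.009]
shift [-0.0046  0.0046  0.1482] turn None
```

View pics/w2.png

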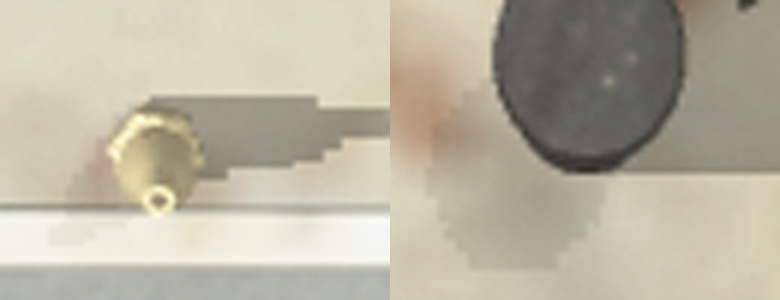

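The crop shows the nozzle foot at (280.5,175) with its tip at (281.7,183.7), and the stopper's top face centred near (283.3,10.5).

```bash
python3 - <<'E'
from h import *
w=cam('wrist')
for n,u,v,z in [('st',283.3,10.5,.028),('foot',280.5,175,.006),('tip',281.7,183.7,.04)]: print(n,ray(w,u,v,z).round(4))
E
```

```text
st [ 0.4487 -0.1389  0.028 ]
foot [ 0.4476 -0.2956  0.006 ]
tip [ 0.4483 -0.2963  0.04  ]
```

Emit:
play_rows:
  steps: [-0.0068, 0.0075, 0.06, 0, -0.0068, 0.0075, 0.12, 0, -0.0068, 0.0075, 0.16, 0, -0.0068, 0.0075, 0.19, 0, -0.0068, 0.0075, 0.215, 0, -0.0068, 0.0075, 0.229, 0, -0.0068, 0.0075, 0.229, 0, -0.0068, 0.0075, 0.229, 0]

```text
time: 2.8
tool_pos: [0.4484, -0.2974, 0.0203]
tcp_rot: [2.22, 2.22, 0.0]
wrist_force: [1.0, 0.6, 0.3]
width: 0.649
grip_force: 0.0
```

Emit:
play_rows:
  steps: [0, 0, 0, 0, 0, 0, 0, 0, 0, 0, 0, 0, 0, 0, 0, 0, 0, 0, 0, 0, 0, 0, 0, 0]
  jaw: 255

```text
time: 3.55
tool_pos: [0.448, -0.2972, 0.0201]
tcp_rot: [2.221, 2.221, 0.0]
wrist_force: [-0.5, 0.1, 5.8]
width: 0.151
grip_force: 35.3
```

```bash
python3 - <<'E'
from h import *
import math
def tr(c,yaw,x,y): return (c[0]+x*math.cos(yaw)-y*math.sin(yaw), c[1]+x*math.sin(yaw)+y*math.cos(yaw))
print(bot.read_state()['tool_pos'],bot.read_state()['width'])
for x in(10,-45): print('N',tr((.5925,-.006),.25,x/1e3,-.012))
for x in(5,-50): print('S',tr((.6105,-.2355),-.24,x/1e3,0))
print('C',tr((.614,.226),-.15,-.03,-0.0))
E
```

```text
[ 0.44798191 -0.29717208  0.02013534] 0.1511688040508504
N (0.6051579717281608, -0.015152909467982508)
N (0.5518677885340754, -0.028760127226981267)
S (0.6153566898742602, -0.23668851313213565)
S (0.5619331012573986, -0.22361486867864325)
C (0.5843368676619187, 0.230483143974208)
```

Emit:
play_rows:
  steps: [0, 0, -0.03, 0, 0, 0, -0.09, 0, 0.06, 0.03, -0.1, 0, 0.308, 0.1505, -0.1, 0, 0.308, 0.1505, -0.1, 0, 0.308, 0.1505, -0.1, 0, 0.308, 0.1505, -0.1, 0, 0.308, 0.1505, -0.1, 0, 0.308, 0.1505, -0.1, 0, 0.308, 0.1505, -0.1, 0]

```text
time: 4.8
tool_pos: [0.5972, 0.0108, 0.1187]
tcp_rot: [-2.221, -2.221, 0.002]
wrist_force: [-0.3, -0.1, 1.0]
width: 0.147
grip_force: 34.7
```

```bash
python3 - <<'E'
from h import *
s=bot.read_state();print(s['tool_pos'],s['width'],s['grip_force'])
w=cam('wrist','w3.png')
d=cam('side')
b=cv2.resize(d['pixels'][120:270,150:330],(576,480),interpolation=cv2.INTER_CUBIC)
a=w['pixels']
cv2.imwrite('pics/m1.png',np.hstack([cv2.resize(a,(400,300)),cv2.resize(b,(400,300))]))
E
```

```text
[0.59724424 0.01082701 0.11865207] 0.14693566054304213 34.71818120655371
```

View pics/m1.png

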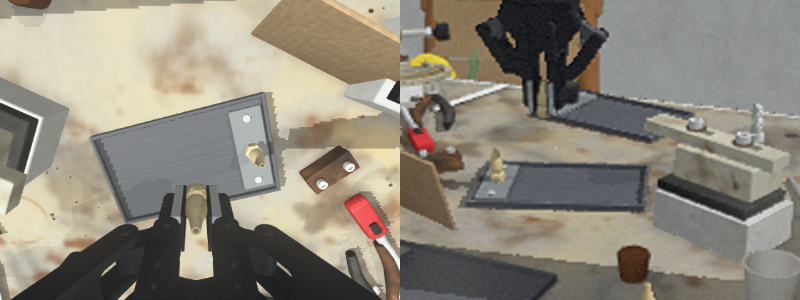

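Nozzle is held upright above the middle tray; lowering it.

Emit:
play_rows:
  steps: [0, 0, 0.04, 0, 0, 0, 0.07, 0, 0, 0, 0.087, 0, 0, 0, 0.093, 0, 0, 0, 0.096, 0, 0, 0, 0.096, 0, 0, 0, 0.096, 0]

```text
time: 5.78
tool_pos: [0.5988, 0.0112, 0.0243]
tcp_rot: [2.22, 2.221, 0.002]
wrist_force: [0.3, 0.5, 0.1]
width: 0.148
grip_force: 34.7
```

Emit:
play_rows:
  steps: [0, 0, 0, 0, 0, 0, 0, 0, 0, 0, 0, 0, 0, 0, -0.01, 0, 0, 0, -0.05, 0, 0, 0, -0.11, 0, 0, 0, -0.11, 0]
  jaw: 150

```text
time: 6.65
tool_pos: [0.603, 0.0111, 0.1407]
tcp_rot: [2.215, 2.215, 0.014]
wrist_force: [-0.1, -0.2, 0.3]
width: 0.411
grip_force: 0.0
```

Emit:
play_rows:
  steps: [-0.219, -0.1775, 0, 0, -0.219, -0.1775, 0, 0, -0.219, -0.1775, 0, 0, -0.219, -0.1775, 0, 0, -0.219, -0.1775, 0, 0, -0.219, -0.1775, 0, 0, -0.219, -0.1775, 0, 0, -0.219, -0.1775, 0, 0, -0.219, -0.1775, 0, 0]

```text
time: 7.78
tool_pos: [0.4211, -0.2071, 0.1332]
tcp_rot: [-2.22, -2.223, -0.0]
wrist_force: [-0.6, 0.3, -0.7]
width: 0.414
grip_force: 0.0
```

```bash
python3 - <<'E'
from h import *
w=cam('wrist');s=cam('scene')
print(bot.read_state()['tool_pos'])
steps(.421,-.208,.031)
a=cv2.resize(s['pixels'][160:310,220:420],(400,300),interpolation=cv2.INTER_CUBIC)
cv2.imwrite('pics/m2.png',np.hstack([cv2.resize(w['pixels'],(400,300)),a]))
E
```

```text
[ 0.42090204 -0.20722188  0.13319067]
shift [-8.000e-04  1.000e-04  1.022e-01] turn None
```

View pics/m2.png

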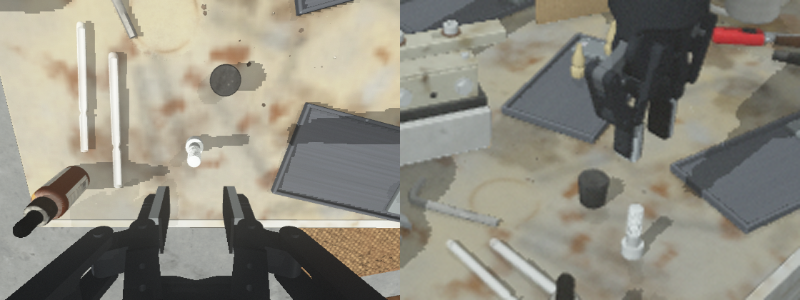

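The nozzle stands upright in the middle tray, and the screw is between the finger lines. Descending.

Emit:
play_rows:
  steps: [-0.001, 0, 0.05, 0, -0.001, 0, 0.08, 0, -0.001, 0, 0.102, 0, -0.001, 0, 0.102, 0, -0.001, 0, 0.102, 0]

```text
time: 8.5
tool_pos: [0.4212, -0.209, 0.032]
tcp_rot: [2.22, 2.221, 0.0]
wrist_force: [0.3, -0.5, 0.7]
width: 0.41
grip_force: 0.0
```

Emit:
play_rows:
  steps: [0, 0, 0, 0, 0, 0, 0, 0, 0, 0, 0, 0, 0, 0, 0, 0, 0, 0, 0, 0]
  jaw: 255

```text
time: 9.12
tool_pos: [0.4216, -0.2094, 0.0326]
tcp_rot: [2.22, 2.22, 0.001]
wrist_force: [0.2, 0.5, 6.0]
width: 0.123
grip_force: 34.4
```

Emit:
play_rows:
  steps: [0, 0, -0.03, 0, 0, 0, -0.09, 0, 0, 0, -0.15, 0, 0, 0, -0.19, 0, 0, 0, -0.19, 0]

```text
time: 9.75
tool_pos: [0.4228, -0.2102, 0.2258]
tcp_rot: [2.215, 2.215, 0.004]
wrist_force: [0.5, -0.2, -0.6]
width: 0.13
grip_force: 34.1
```

Emit:
play_rows:
  steps: [0.439, 0.163, 0, 0, 0.439, 0.163, 0, 0, 0.439, 0.163, 0, 0, 0.439, 0.163, 0, 0, 0.439, 0.163, 0, 0, 0.439, 0.163, 0, 0, 0.439, 0.163, 0, 0, 0.439, 0.163, 0, 0, 0.439, 0.163, 0, 0, 0.439, 0.163, 0, 0]

```text
time: 11.0
tool_pos: [0.5824, 0.2294, 0.2195]
tcp_rot: [-2.22, -2.221, 0.005]
wrist_force: [-0.8, -0.3, -0.3]
width: 0.129
grip_force: 34.2
```

```bash
python3 - <<'E'
from h import *
w=cam('wrist');s=cam('side')
print(bot.read_state()['tool_pos'])
a=cv2.resize(s['pixels'][120:320,80:347],(400,300),interpolation=cv2.INTER_CUBIC)
cv2.imwrite('pics/m3.png',np.hstack([cv2.resize(w['pixels'],(400,300)),a]))
for p in[(.584,.230,.003),(.425,.22,.01),(.42,.287,.028)]: print(proj(w,p)/1.4)
E
```

```text
[0.58276628 0.22886285 0.22043712]
[197.25316978 124.41539875]
[ 86.12771941 132.33921359]
[68.30870362 85.27948003]
```

View pics/m3.png

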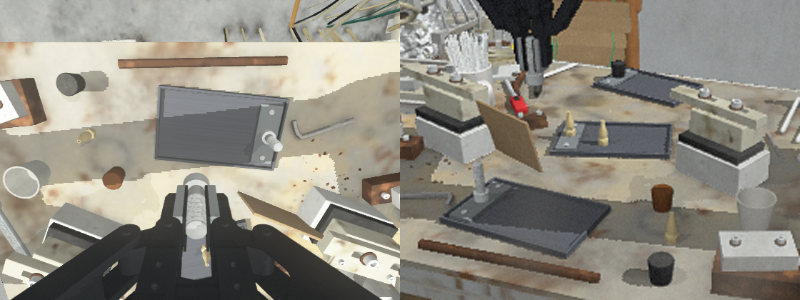

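The projected screw target (197,124) falls on bare tray floor, and the nozzle in the middle tray still stands. Lowering the screw.

Emit:
play_rows:
  steps: [0, 0.001, 0.06, 0, 0, 0.001, 0.12, 0, 0, 0.001, 0.155, 0, 0, 0.001, 0.172, 0, 0, 0.001, 0.18, 0, 0, 0.001, 0.184, 0, 0, 0.001, 0.184, 0, 0, 0.001, 0.184, 0]

```text
time: 12.1
tool_pos: [0.5855, 0.2306, 0.0387]
tcp_rot: [2.221, 2.221, 0.003]
wrist_force: [0.3, -0.1, 0.2]
width: 0.128
grip_force: 34.2
```

Emit:
play_rows:
  steps: [0, 0, 0, 0, 0, 0, 0, 0, 0, 0, 0, 0, 0, 0, -0.01, 0, 0, 0, -0.05, 0, 0, 0, -0.11, 0, 0, 0, -0.16, 0, 0, 0, -0.16, 0]
  jaw: 150

```text
time: 13.1
tool_pos: [0.5883, 0.2316, 0.2048]
tcp_rot: [2.218, 2.218, 0.018]
wrist_force: [0.5, 0.3, -0.5]
width: 0.412
grip_force: 0.0
```

Emit:
play_rows:
  steps: [-0.06, -0.16, -0.02, 0, -0.06, -0.16, -0.02, 0, -0.06, -0.16, -0.02, 0, -0.06, -0.16, -0.02, 0, -0.06, -0.16, -0.02, 0, -0.06, -0.16, -0.02, 0]

```text
time: 13.85
tool_pos: [0.4255, 0.1705, 0.2172]
tcp_rot: [2.221, 2.221, 0.0]
wrist_force: [1.2, 0.3, 0.3]
width: 0.407
grip_force: 0.0
```

```bash
python3 - <<'E'
from h import *
w=cam('wrist','w4.png');
print(bot.read_state()['tool_pos'])
cv2.imwrite('pics/w4.png',cv2.resize(w['pixels'],(800,600),interpolation=cv2.INTER_CUBIC))
for p in[(.425,.22,.01),(.42,.287,.028)]: print(proj(w,p)/.7)
E
```

```text
[0.42544885 0.17050282 0.21713524]
[390.4984151  181.54408837]
[381.77646058  69.02046093]
```

View pics/w4.png

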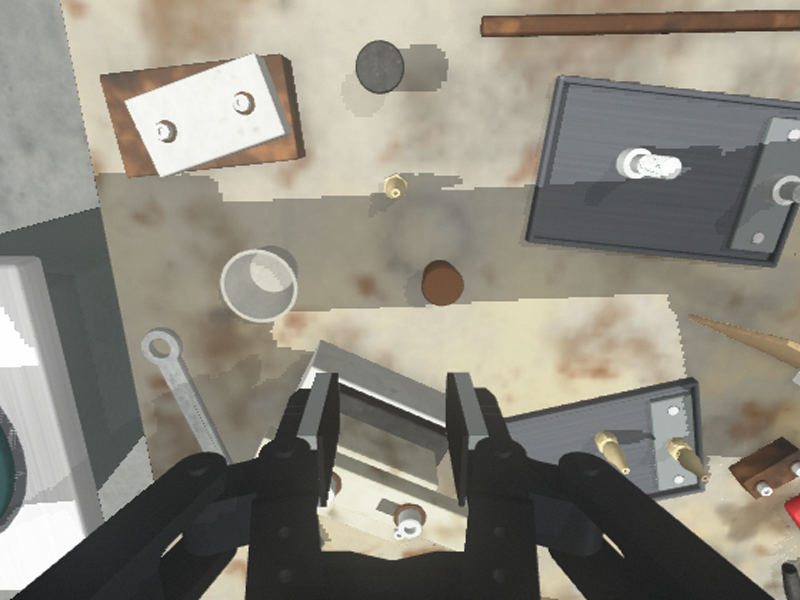

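The screw stands upright in the left tray. The left nozzle's foot is at (395,183) with its tip at (396,193), the black stopper's top is at (380,67), and the brown look-alike is at (442,284).

```bash
python3 - <<'E'
from h import *
w=cam('wrist')
for n,u,v,z in [('st',380,67,.028),('foot',395,183,.006),('tip',396,193,.04),('screw head',632,164,.015),('blk',303,155,.03),('brown',442,278,.028)]: print(n,ray(w,u*.7,v*.7,z).round(4))
steps(.426,.219,.0195)
E
```

```text
st [0.4189 0.288  0.028 ]
foot [0.4279 0.2186 0.006 ]
tip [0.4284 0.2162 0.04  ]
screw head [0.5826 0.2316 0.015 ]
blk [0.3708 0.2382 0.03  ]
brown [0.4597 0.1579 0.028 ]
shift [0.0485 0.0008 0.1975] turn None
```

Emit:
play_rows:
  steps: [0.047, 0.0027, 0.03, 0, 0.047, 0.0027, 0.09, 0, 0.047, 0.0027, 0.14, 0, 0.047, 0.0027, 0.175, 0, 0.047, 0.0027, 0.19, 0, 0.047, 0.0027, 0.197, 0, 0.047, 0.0027, 0.197, 0, 0.047, 0.0027, 0.197, 0]

```text
time: 14.95
tool_pos: [0.4286, 0.2178, 0.0217]
tcp_rot: [2.221, 2.221, 0.004]
wrist_force: [0.2, -0.0, 0.1]
width: 0.409
grip_force: 0.0
```

Emit:
play_rows:
  steps: [0, 0, 0, 0, 0, 0, 0, 0, 0, 0, 0, 0, 0, 0, 0, 0, 0, 0, 0, 0]
  jaw: 255

```text
time: 15.58
tool_pos: [0.4281, 0.2176, 0.0214]
tcp_rot: [2.221, 2.221, 0.003]
wrist_force: [1.0, -0.3, 6.3]
width: 0.153
grip_force: 34.7
```

Emit:
play_rows:
  steps: [0, 0, -0.03, 0, 0, 0, -0.09, 0, 0, 0, -0.15, 0, 0, 0, -0.19, 0, 0, 0, -0.19, 0]

```text
time: 16.2
tool_pos: [0.4298, 0.2184, 0.2149]
tcp_rot: [2.219, 2.219, 0.013]
wrist_force: [0.2, 0.1, -0.7]
width: 0.148
grip_force: 34.4
```

Emit:
play_rows:
  steps: [-0.256, 0.126, 0, 0, -0.256, 0.126, 0, 0, -0.256, 0.126, 0, 0, -0.256, 0.126, 0, 0, -0.256, 0.126, 0, 0, -0.256, 0.126, 0, 0, -0.256, 0.126, 0, 0, -0.256, 0.126, 0, 0, -0.256, 0.126, 0, 0]

```text
time: 17.32
tool_pos: [0.5528, -0.0377, 0.2102]
tcp_rot: [-2.219, -2.223, 0.0]
wrist_force: [0.2, -1.1, -0.5]
width: 0.151
grip_force: 34.4
```

```bash
python3 - <<'E'
from h import *
w=cam('wrist','w5.png');s=cam('scene')
print(bot.read_state()['tool_pos']); steps(.5543,-.0384,.0248)
a=cv2.resize(s['pixels'][110:260,230:430],(400,300),interpolation=cv2.INTER_CUBIC)
cv2.imwrite('pics/m5.png',np.hstack([cv2.resize(w['pixels'],(400,300)),a]))
E
```

```text
[ 0.55303797 -0.0380041   0.21040705]
shift [-0.0004  0.0012  0.1856] turn None
```

View pics/m5.png

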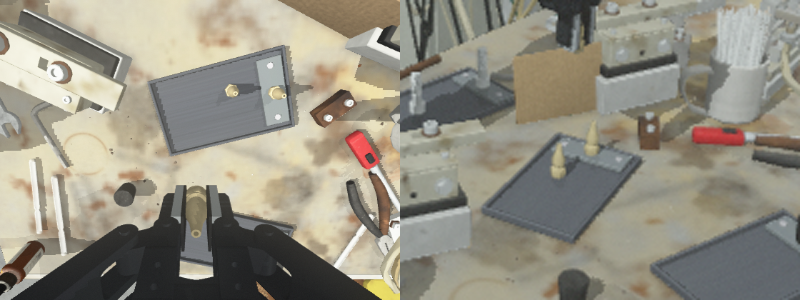

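The first nozzle stands on bare floor at (232,90), the floor nearer the robot is free, and the clamp bar tip (125,100) is clear. Lowering nozzle two.

Emit:
play_rows:
  steps: [0, 0.001, 0.06, 0, 0, 0.001, 0.12, 0, 0, 0.001, 0.155, 0, 0, 0.001, 0.173, 0, 0, 0.001, 0.182, 0, 0, 0.001, 0.186, 0, 0, 0.001, 0.186, 0, 0, 0.001, 0.186, 0]

```text
time: 18.42
tool_pos: [0.5553, -0.0389, 0.0256]
tcp_rot: [2.22, 2.22, 0.002]
wrist_force: [-0.8, 0.3, 0.0]
width: 0.148
grip_force: 34.4
```

Emit:
play_rows:
  steps: [0, 0, 0, 0, 0, 0, 0, 0, 0, 0, 0, 0, 0, 0, -0.01, 0, 0, 0, -0.05, 0, 0, 0, -0.11, 0, 0, 0, -0.11, 0]
  jaw: 150

```text
time: 19.3
tool_pos: [0.5591, -0.0393, 0.1413]
tcp_rot: [2.214, 2.214, 0.012]
wrist_force: [0.3, 0.2, -0.3]
width: 0.408
grip_force: 0.0
```

Emit:
play_rows:
  steps: [-0.1, -0.106, 0, 0, -0.1, -0.106, 0, 0, -0.1, -0.106, 0, 0, -0.1, -0.106, 0, 0, -0.1, -0.106, 0, 0, -0.1, -0.106, 0, 0, -0.1, -0.106, 0, 0]
  jaw: 100

```text
time: 20.18
tool_pos: [0.4488, -0.1383, 0.1342]
tcp_rot: [-2.22, -2.223, -0.0]
wrist_force: [-0.3, -0.3, 0.0]
width: 0.609
grip_force: 0.0
```

```bash
python3 - <<'E'
from h import *
print(bot.read_state()['tool_pos'],bot.read_state()['width']); steps(.4487,-.1385,.0175)
cam('wrist','w6.png')
E
```

```text
[ 0.44877931 -0.13825064  0.134213  ] 0.6090045933934543
shift [-3.000e-04 -1.000e-04  1.167e-01] turn None
```

Emit:
play_rows:
  steps: [0, 0, 0.05, 0, 0, 0, 0.09, 0, 0, 0, 0.108, 0, 0, 0, 0.116, 0, 0, 0, 0.116, 0, 0, 0, 0.116, 0]

```text
time: 20.98
tool_pos: [0.4493, -0.1391, 0.0193]
tcp_rot: [2.22, 2.22, 0.001]
wrist_force: [1.6, -0.2, 0.1]
width: 0.609
grip_force: 0.0
```

Emit:
play_rows:
  steps: [0, 0, 0, 0, 0, 0, 0, 0, 0, 0, 0, 0, 0, 0, 0, 0, 0, 0, 0, 0]
  jaw: 255

```text
time: 21.6
tool_pos: [0.4492, -0.1391, 0.0194]
tcp_rot: [2.22, 2.22, 0.001]
wrist_force: [-0.9, 1.2, 5.1]
width: 0.323
grip_force: 34.6
```

Emit:
play_rows:
  steps: [0, 0, -0.03, 0, 0, 0, -0.09, 0, 0, 0, -0.12, 0, 0, 0, -0.12, 0, 0, 0, -0.12, 0]

```text
time: 22.22
tool_pos: [0.4474, -0.1385, 0.1374]
tcp_rot: [-2.221, -2.221, 0.001]
wrist_force: [0.4, 0.6, 0.1]
width: 0.325
grip_force: 34.6
```

Emit:
play_rows:
  steps: [-0.08, 0.171, 0, 0, -0.08, 0.171, 0, 0, -0.08, 0.171, 0, 0, -0.08, 0.171, 0, 0, -0.08, 0.171, 0, 0, -0.08, 0.171, 0, 0, -0.08, 0.171, 0, 0]

```text
time: 23.1
tool_pos: [0.6181, -0.2182, 0.1385]
tcp_rot: [-2.221, -2.222, 0.0]
wrist_force: [0.7, -0.1, 0.2]
width: 0.329
grip_force: 34.8
```

```bash
python3 - <<'E'
from h import *
print(bot.read_state()['tool_pos'],bot.read_state()['width']); steps(.620,-.2192,.0227)
E
```

```text
[ 0.61812806 -0.2182315   0.13853857] 0.3291217641264229
shift [-0.001   0.0019  0.1158] turn None
```

Emit:
play_rows:
  steps: [0, 0.001, 0.05, 0, 0, 0.001, 0.09, 0, 0, 0.001, 0.108, 0, 0, 0.001, 0.1155, 0, 0, 0.001, 0.1155, 0, 0, 0.001, 0.1155, 0]

```text
time: 23.85
tool_pos: [0.6216, -0.2194, 0.0246]
tcp_rot: [2.219, 2.219, 0.002]
wrist_force: [0.2, 0.2, 0.5]
width: 0.329
grip_force: 34.8
```

Emit:
play_rows:
  steps: [0, 0, 0, 0, 0, 0, 0, 0, 0, 0, 0, 0, 0, 0, -0.01, 0, 0, 0, -0.05, 0, 0, 0, -0.11, 0, 0, 0, -0.16, 0, 0, 0, -0.2, 0, 0, 0, -0.2, 0]
  jaw: 115

```text
time: 24.98
tool_pos: [0.6231, -0.2199, 0.2294]
tcp_rot: [2.215, 2.215, 0.007]
wrist_force: [0.4, -0.2, 0.4]
width: 0.55
grip_force: 0.0
```

Emit:
play_rows:
  steps: [0.507, -0.201, 0, 0, 0.507, -0.201, 0, 0, 0.507, -0.201, 0, 0, 0.507, -0.201, 0, 0, 0.507, -0.201, 0, 0, 0.507, -0.201, 0, 0, 0.507, -0.201, 0, 0, 0.507, -0.201, 0, 0, 0.507, -0.201, 0, 0, 0.507, -0.201, 0, 0]

```text
time: 26.22
tool_pos: [0.4173, 0.2904, 0.222]
tcp_rot: [-2.215, -2.226, 0.002]
wrist_force: [-0.7, -1.2, 0.2]
width: 0.547
grip_force: 0.0
```

Emit:
play_rows:
  steps: [0, 0, 0, 0, 0, 0, 0, 0]

```text
time: 26.48
tool_pos: [0.4195, 0.287, 0.2224]
tcp_rot: [2.223, 2.22, -0.001]
wrist_force: [0.1, -0.4, 0.0]
width: 0.545
grip_force: 0.0
```

```bash
python3 - <<'E'
from h import *
print(bot.read_state()['tool_pos'],bot.read_state()['width']); steps(.419,.2878,.0185)
E
```

```text
[0.41946924 0.28703191 0.22240896] 0.5451933094732474
shift [ 0.0009 -0.0004  0.2039] turn None
```

Emit:
play_rows:
  steps: [0, 0, 0.06, 0, 0, 0, 0.12, 0, 0, 0, 0.165, 0, 0, 0, 0.19, 0, 0, 0, 0.2, 0, 0, 0, 0.2045, 0, 0, 0, 0.2045, 0, 0, 0, 0.2045, 0]

```text
time: 27.48
tool_pos: [0.4202, 0.2887, 0.0196]
tcp_rot: [2.221, 2.221, 0.004]
wrist_force: [0.5, -0.2, -0.7]
width: 0.55
grip_force: 0.0
```

Emit:
play_rows:
  steps: [0, 0, 0, 0, 0, 0, 0, 0, 0, 0, 0, 0, 0, 0, 0, 0, 0, 0, 0, 0]
  jaw: 255

```text
time: 28.1
tool_pos: [0.4199, 0.2887, 0.0193]
tcp_rot: [2.221, 2.221, 0.003]
wrist_force: [-1.2, -0.2, 7.7]
width: 0.328
grip_force: 34.6
```

Emit:
play_rows:
  steps: [0, 0, -0.03, 0, 0, 0, -0.09, 0, 0, 0, -0.15, 0, 0, 0, -0.2, 0, 0, 0, -0.2, 0]

```text
time: 28.72
tool_pos: [0.4221, 0.2901, 0.224]
tcp_rot: [2.219, 2.22, 0.017]
wrist_force: [1.0, -0.4, -1.4]
width: 0.328
grip_force: 34.6
```

Gripped. Moving to the right tray: target (0.5606,-0.2387), shift dx 0.141, dy −0.527.

Emit:
play_rows:
  steps: [-0.527, 0.141, 0, 0, -0.527, 0.141, 0, 0, -0.527, 0.141, 0, 0, -0.527, 0.141, 0, 0, -0.527, 0.141, 0, 0, -0.527, 0.141, 0, 0, -0.527, 0.141, 0, 0, -0.527, 0.141, 0, 0, -0.527, 0.141, 0, 0, -0.527, 0.141, 0, 0]

```text
time: 29.98
tool_pos: [0.5598, -0.2416, 0.2162]
tcp_rot: [-2.224, -2.216, 0.002]
wrist_force: [0.7, 0.3, -0.6]
width: 0.329
grip_force: 34.6
```

Emit:
play_rows:
  steps: [0, 0, 0, 0, 0, 0, 0, 0]

```text
time: 30.22
tool_pos: [0.5596, -0.2373, 0.2175]
tcp_rot: [-2.219, -2.222, 0.0]
wrist_force: [0.6, 0.2, -0.4]
width: 0.328
grip_force: 34.6
```

```bash
python3 - <<'E'
from h import *
print(bot.read_state()['tool_pos'],bot.read_state()['width']); steps(.5606,-.2387,.0227)
w=cam('wrist');s=cam('scene')
a=cv2.resize(s['pixels'][140:290,260:460],(400,300),interpolation=cv2.INTER_CUBIC)
cv2.imwrite('pics/m7.png',np.hstack([cv2.resize(w['pixels'],(400,300)),a]))
E
```

```text
[ 0.55963829 -0.2373131   0.21753937] 0.32790749077105047
shift [-0.0016  0.0012  0.1948] turn None
```

View pics/m7.png

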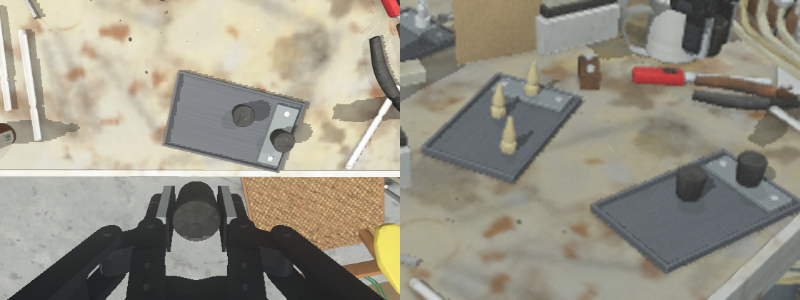

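Both nozzles and the first stopper stand in their trays, and the near floor of the right tray is free. Lowering the second stopper.

Emit:
play_rows:
  steps: [-0.001, 0.001, 0.06, 0, -0.001, 0.001, 0.12, 0, -0.001, 0.001, 0.16, 0, -0.001, 0.001, 0.183, 0, -0.001, 0.001, 0.191, 0, -0.001, 0.001, 0.1945, 0, -0.001, 0.001, 0.1945, 0, -0.001, 0.001, 0.1945, 0]

```text
time: 31.32
tool_pos: [0.5623, -0.2402, 0.0253]
tcp_rot: [2.22, 2.22, 0.001]
wrist_force: [-0.1, -0.3, 0.9]
width: 0.324
grip_force: 34.6
```

Emit:
play_rows:
  steps: [0, 0, 0, 0, 0, 0, 0, 0, 0, 0, 0, 0, 0, 0, -0.01, 0, 0, 0, -0.05, 0, 0, 0, -0.11, 0, 0, 0, -0.16, 0, 0, 0, -0.2, 0, 0, 0, -0.2, 0]
  jaw: 120

```text
time: 32.45
tool_pos: [0.5639, -0.2411, 0.2299]
tcp_rot: [2.215, 2.215, 0.005]
wrist_force: [0.4, 0.7, -0.2]
width: 0.529
grip_force: 0.0
```

Emit:
play_rows:
  steps: [0.2, 0.03, 0, 0, 0.2, 0.03, 0, 0, 0.2, 0.03, 0, 0, 0.2, 0.03, 0, 0, 0.2, 0.03, 0, 0, 0.2, 0.03, 0, 0, 0.2, 0.03, 0, 0]

```text
time: 33.33
tool_pos: [0.591, -0.0414, 0.2236]
tcp_rot: [-2.224, -2.219, 0.001]
wrist_force: [-0.5, 0.1, 0.4]
width: 0.529
grip_force: 0.0
```

```bash
python3 - <<'E'
from h import *
s=cam('scene');d=cam('side')
a=cv2.resize(s['pixels'][120:300,160:480],(800,450),interpolation=cv2.INTER_CUBIC)[:,:]
b=d['pixels'][150:310,80:360]
cv2.imwrite('pics/m8.png',np.vstack([cv2.resize(a,(520,292)),cv2.resize(b,(520,297),interpolation=cv2.INTER_CUBIC)]))
E
```

```text
(no output)
```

View pics/m8.png

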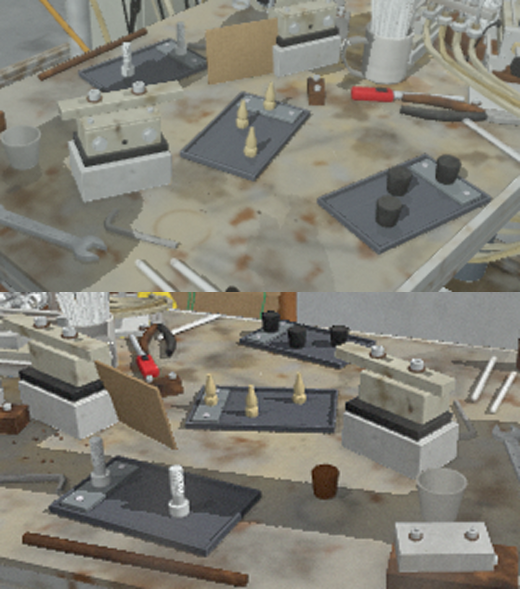

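All five parts stand upright in their own trays. The crucible and the brown look-alike have not been moved.

```bash
python3 -c "
from workcell import bot
print(bot.finish_job())"
```

```text
the job is handed in; nothing more can be done
None
```

I sorted all five parts into their matching trays and handed the job in at about 33 s. The last pictures show every part standing upright on bare tray floor, with the crucible and the brown look-alike untouched.

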